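# Clear the service cover off the deck lid into the panel rack

### The job

The deck's bottom service cover, a thin flat aluminium plate, lies on the deck's lid and has to go before the lid can come off. Slide it out over the back edge of the lid, the one facing the robot, until it overhangs enough to get hold of, pinch it there by its overhanging rim and lift it away, then lower it (do not drop it) into a free slot of the dowel rack so that it stands on edge on the rack's base, and let go. Do not let it fall to the table, and leave the canister, the roller arm, the spring bracket and the spare wooden end cheek where they are.

Things in the scene. Friction and masses are not known exactly. Their poses are not given: they have to be found in the camera images.
- plate: flat aluminium cover plate, 140 (its x) by 120 (its y) by 3 mm, about 140 g, solid, lying flat on the deck's lid. Origin at the centre of its underside, z up; x points away from the robot within 0.4 rad. Friction on the lid about 0.25, less than finger pads', so fingertips pressed on it carry it along; it tips off if its centre passes the lid's edge
- plate_rim (a point): middle of the plate's -x rim, the one nearest the robot at the start, at half thickness (70 mm from the plate's centre)
- plate_mid (a point): centre of the plate, at half thickness
- deck: cassette deck fixed on the table, back towards the robot. Lid level, 120 mm above the table, 280 mm deep (deck x, away from the robot), its back edge at deck x -140 mm. Wooden end cheeks rise 8 mm above the lid at both sides, inner faces at deck y +-164 mm. Origin on the table under the lid's centre. Back face plain for 55 mm below the lid; below an overhang it is free down to the table
- deck_edge (a point): middle of the lid's back edge (facing the robot), at the height of the lid's surface
- rack: dowel rack for panels, fixed, left or right of the deck: base 126 (its x) by 150 (its y) by 15 mm; four rows of three upright 12 mm dowels, round tops 75 mm above the table, rows at rack x -45, -15, 15, 45 mm, dowels at y -55, 0, 55 mm. Slots between rows run along y, 18 mm clear, centred at x -30 (free), 0 (free), +30 mm (spare cheek). Origin: centre of the underside, z up, x away from the robot
- rack_floor (a point): centre of the middle slot's floor, on top of the rack's base board, 15 mm above the table
- cheek: spare walnut end cheek, a board 14 by 190 by 90 mm high, loose, standing on edge in the rack's slot at rack x = +30 mm, its top 105 mm above the table; leave it. Origin at the centre of its underside
- canister: round tinned screw-top canister, 80 mm across, 86 mm tall, standing on the table on the other side of the deck from the rack; leave it. Origin at the centre of its underside
- roller_arm: chrome pressure roller arm, a flat bar 90 mm long (its y) with a rubber roller 22 mm across at one end, 19 mm high, lying on the lid beyond the plate, near the front of the deck; leave it. Origin at the centre of its underside
- bracket: steel leaf spring bracket, foot 40 (its x) by 80 mm (its y), with an upright ear 36 mm high, lying on the lid beyond the plate, near the front of the deck, beside the roller arm; leave it. Origin at the centre of its underside

How it is judged:
On the way, in this order (a step that is already met when the one before it is completed fails the run):
1. the plate lies flat on the lid with its rim at least 15 mm out over the back edge (x of plate_rim in the frame of deck below -0.155 m and angle between plate's own z axis and vertical below 0.1 rad and contact force between plate and deck above 0.2 N), for 0.2 s.
2. the fingers hold the plate clear of the deck (contact force between the fingers and plate above 1 N and contact force between plate and deck below 0.05 N and height (world z) of plate_mid above 0.14 m), for 0.2 s.
At the end, for the whole second after the job is handed in: The plate stands on edge in a free slot of the rack, released and at rest: its centre under 92 mm above the table, between rack x -50 and 18 mm, within 40 mm of the rack's middle along rack y, its face square to rack x within 0.38 rad (x of plate_mid in the frame of rack between -0.05 and 0.018 m and y of plate_mid in the frame of rack between -0.04 and 0.04 m and z of plate_mid in the frame of rack below 0.092 m and angle between the z axis of plate and the x axis of rack, either way round below 0.38 rad and linear speed of plate below 0.02 m/s); the robot touches nothing.
It fails at once if the plate touches the table (contact force between plate and table above 0.3 N).
It fails at once if the plate is dropped (falls freely faster than 0.7 m/s, a drop of about 25 mm) (linear speed of plate above 0.7 m/s and contact force between the fingers and plate below 0.05 N).
It fails at once if a bystander (canister, roller arm, spring bracket or spare end cheek) is moved more than 20 mm (distance of any of canister, roller_arm, bracket, cheek from where it was at the start of the episode above 0.02 m).
It also fails if it takes over 67 s, if anything falls off the work surface, if the arm or the gripper's body presses on something with over 40 N, if the wrist force passes 120 N, or if a joint passes its speed limit or range.

### The arm

A 6-joint arm with a two-finger parallel gripper is mounted at the origin on the work surface. World frame = base frame: x ahead of the robot, y to its left, z up, the work surface at z = 0. Lengths are in m, angles in rad, forces in N, time in s.
With the tool pointing down it reaches from about 0.275 to 0.85 m from the base axis. Payload 5.2 kg.
Tool frame: the origin (TCP) lies at the very end of the fingers, on their centre line; the grasp point (between the pads) lies 19 mm behind it (arm.grasp_offset is the distance from the TCP to the grasp point, in m); z points along the fingers, x is the direction in which the jaws open and shut, and the axes are right-handed (so a half turn about z gives the same grasp; the last joint's range is limited). The gripper opens to 85 mm and grips with 20 to 120 N. Pads are 22 mm wide; open, the fingers measure 114 mm over their backs; the gripper's body (76 mm by 85 mm) begins 54 mm behind the grasp point. The pads swing forward as they close: fully open they stand 13 mm farther back than shut.
Start: joints at [1.06, 0.259, 1.535, -0, 1.348, -0.203], TCP at [0.167, 0.524, 0.231] pointing down, gripper open.
Joint ranges: [-3.14, 3.14], [-0.91, 2.08], [0.19, 2.58], [-1.22, 4.36], [0.22, 2.71], [-3.12, 3.12]. Speed limits (rad/s): [2.57, 2.57, 3.14, 3.14, 3.14, 3.14].

### API

Orientations are given as a unit quaternion [x, y, z, w].
In Python, from station import arm, eyes gives the robot as it stands.
- The arm moves only by the shell command python3 -m creep 'ROWS'. ROWS is JSON, a list of rows, each a list of 3 entries, a list of its own where there are three numbers: the finger opening in m, from 0 to 0.0854, then the shift along the world's x, y, z in m, then the turn, a rotation vector about the world's x, y, z in rad. In form: [[claw, [dx, dy, dz], [rx, ry, rz]], ...]. A call has 1 to 20 rows; each row is the pose to reach, as a shift and turn from the pose commanded when the call began; what a row does not reach only later rows make up. A row lasts 1/8 s, in which the tool goes at most 62.5 mm and 10.7 degrees, less where a joint would pass 70% of its speed; a pose out of reach is approached as far as the arm can. A call with a gripper value outside its range is refused whole. The fingers move at their own pace and stop on an object; the grip force is fixed at half the most. Time passes only in rows, so rows that repeat a pose let the fingers close. It gives the time, the measured TCP pose, the force and the opening at its end, in the units of the state.
- arm.read_state(): the state, without advancing time (a new reading comes with each control period).
- eyes.grab_frame(name): name is "scene" or "top"; returns a dict with "image" (400x640x3 uint8, blue, green, red), "fx", "fy", "cx", "cy" (pixels), "extrinsics" (4x4, takes a point from camera to world coordinates). Camera axes: x right, y down, z forward; pixel columns grow to the right and rows downward; lengths in m; the calibration is good to about 2 mm. A picture is of the moment at which its call begins. There is no depth.
- arm.close_job(): hands the job in, once; it reports no verdict.
Trained networks look in a picture, given as the dict that the camera call returned (one of the last four; its "shot" number tells which), for a name from the list of things; names that differ only in an ending like _2 or _b are one class to them, and where a whole thing is asked for, a point or a joint stands for the part that bears it (a point fixed in the world has none). Each returns a list of dicts, best first, with "p" (0 to 1); they miss things now and then, are a little off and sometimes report something else, mostly with a low value. They report only what shows in the picture. A call takes as long as a camera call.
- eyes.look_for(target, picture): "xy" ([column, row] in pixels, amid what is visible of it).
- eyes.cut_out(target, picture): "mask" (400x640 bool, what is visible of it) and "xy" ([column, row] in pixels, amid what is visible of it).
The state is a dict: "t": time; "joints": joint angles; "joint_velocities": joint speeds; "joint_efforts": joint torques, N m; "tcp_pos": TCP position; "ee_rot": TCP orientation; "contact_force": force on the tool from outside, world axes, zero at the start; "ft_torque": the same for the moment, N m; "width": finger opening in m.
Only numpy, scipy, OpenCV 4.12 (cv2) and the standard library are available. Lean on these libraries where they do the work, as an engineer would, in place of code of your own. Each camera call takes 0.05 s, during which the arm holds its last target. There are 200 camera calls.

## Working session

There is one attempt and no reset: what is moved stays moved. The work goes in short steps, Python scripts to look and compute and a shell command to move; the robot and the scene stay as the last step left them, time stands still between calls to the robot, and variables do not carry over. Pictures are saved under pics/ and viewed, about 8 in all and at most 12, crops included, and the job is handed in when it is done.

```bash
mkdir -p pics; ls; cat > h.py <<'E'
import numpy as np, cv2
from station import arm, eyes
def ray(f,uv):
    E=np.array(f["extrinsics"]); d=np.array([(uv[0]-f["cx"])/f["fx"],(uv[1]-f["cy"])/f["fy"],1.])
    return E[:3,3],E[:3,:3]@d
def at_z(f,uv,z):
    o,d=ray(f,uv); return o+d*(z-o[2])/d[2]
def proj(f,p):
    E=np.array(f["extrinsics"]); q=E[:3,:3].T@(np.array(p)-E[:3,3]); return np.array([f["fx"]*q[0]/q[2]+f["cx"],f["fy"]*q[1]/q[2]+f["cy"]])
def rect(f,m,z):
    c=max(cv2.findContours(m.astype(np.uint8),0,1)[0],key=cv2.contourArea)[:,0]
    P=np.array([at_z(f,u,z)[:2] for u in c],np.float32)
    r=cv2.minAreaRect(P*1000); return r, cv2.boxPoints(r)
E
python3 - <<'E'
from h import *
s=arm.read_state(); print({k:np.round(v,3) for k,v in s.items()})
for n in("scene","top"):
    f=eyes.grab_frame(n); cv2.imwrite(f"pics/{n}0.png",f["image"]); print(n,np.round(f["extrinsics"],3).tolist(),f["fx"])
    for t,z in(("plate",.123),("deck",.12),("rack",.015),("cheek",.105),("canister",.086),("roller_arm",.13),("bracket",.13),("deck_edge",.12),("plate_rim",.1215),("rack_floor",.015)):
        try:
            r=eyes.cut_out(t,f)
            for q in r[:1]:
                R,b=rect(f,q["mask"],z); print(t,round(q["p"],2),np.round(q["xy"]),np.round(at_z(f,q["xy"],z),3),"rect",np.round(R[0]),np.round(R[1]),round(R[2],1),q["mask"].sum())
        except Exception as e: print(t,repr(e)[:150])
E
```

```text
pics
{'t': np.float64(0.0), 'joints': array([ 1.06 ,  0.259,  1.536, -0.   ,  1.348, -0.203]), 'joint_velocities': array([ 0.   , -0.   , -0.   ,  0.001, -0.001, -0.001]), 'joint_efforts': array([-0.0000e+00, -4.4603e+01, -2.9057e+01, -0.0000e+00,  1.2000e-02,
       -0.0000e+00]), 'tcp_pos': array([0.166, 0.524, 0.23 ]), 'ee_rot': array([ 0.807,  0.59 , -0.001,  0.   ]), 'contact_force': array([ 0.249, -0.283, -0.014]), 'ft_torque': array([ 0.04 ,  0.   , -0.016]), 'width': np.float64(0.085)}
scene [[0.43, 0.781, -0.452, 1.12], [0.903, -0.368, 0.223, -0.224], [0.007, -0.504, -0.864, 1.029], [0.0, 0.0, 0.0, 1.0]] 440.74574030411986
plate 0.95 [327. 197.] [0.643 0.033 0.123] rect [642.  37.] [139. 122.] 5.9 2462
deck 0.87 [328. 234.] [ 0.732 -0.008  0.12 ] rect [707.  12.] [367. 337.] 85.1 16200
rack 0.81 [413. 148.] [0.543 0.358 0.015] rect [545. 365.] [165.  72.] 75.8 1007
cheek 0.75 [412. 133.] [0.552 0.331 0.105] rect [564. 339.] [217.  78.] 76.7 1443
canister 0.59 [162. 223.] [ 0.518 -0.346  0.086] rect [ 514. -342.] [124.  78.] 12.9 1230
roller_arm 0.52 [369. 245.] [0.799 0.061 
[... 673 characters left out ...]
67. 311.] 86.2 15212
rack 0.78 [172. 233.] [0.51  0.376 0.015] rect [491. 381.] [168.  89.] 75.2 2811
cheek 0.59 [175. 220.] [0.535 0.34  0.105] rect [534. 348.] [214.  16.] 75.7 577
canister 0.91 [460. 280.] [ 0.485 -0.331  0.086] rect [ 486. -335.] [ 77. 100.] 7.6 1225
roller_arm 0.77 [308. 124.] [0.8   0.064 0.13 ] rect [799.  63.] [97. 28.] 79.2 314
bracket 0.67 [356. 136.] [ 0.785 -0.051  0.13 ] rect [789. -51.] [80. 42.] 87.6 540
deck_edge 0.83 [336. 173.] [ 0.691 -0.017  0.12 ] rect [685.  13.] [365. 313.] 85.8 15433
plate_rim 0.8 [312. 192.] [0.638 0.034 0.121] rect [641.  40.] [138. 121.] 7.6 3053
rack_floor 0.93 [172. 237.] [0.5   0.375 0.015] rect [491. 380.] [165.  85.] 75.8 2655
```

```bash
python3 - <<'E'
import cv2
t=cv2.imread("pics/top0.png"); cv2.imwrite("pics/top0c.png",cv2.resize(t[90:340,90:490],None,fx=2,fy=2,interpolation=2))
E
```

```text
(no output)
```

View pics/top0c.png

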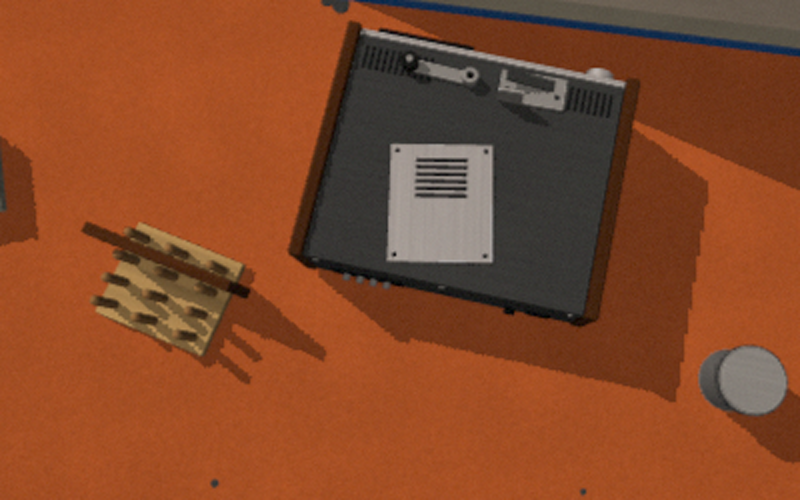

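View pics/scene0.png

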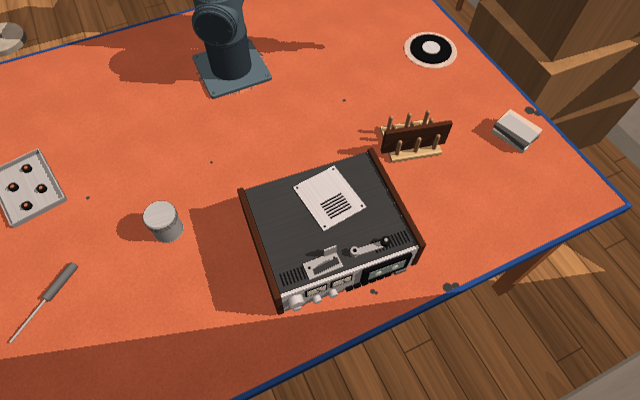

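The plate is mid-lid, skewed about 12° to the deck. The rack is to the left with the cheek in its far slot, and the canister is to the right. Next I need the deck's edge and a better rack pose.

```bash
python3 - <<'E'
from h import *
print([a for a in dir(arm) if a[0]!='_'],arm.grasp_offset)
f=eyes.grab_frame("scene"); g=eyes.grab_frame("top")
for p in [(.55,.02,.12),(.35,.02,.231),(.167,.524,.231)]: print(p,proj(f,p),proj(g,p))
# scene back edge: lid dark/desaturated vs orange table, scan columns
hsv=cv2.cvtColor(f["image"],cv2.COLOR_BGR2HSV)
pts=[]
for c in range(256,366,3):
    col=hsv[140:215,c,1].astype(float); s=cv2.GaussianBlur(col[:,None],(1,5),0)[:,0]
    r=140+np.argmin(np.diff(s))+.5; pts.append(at_z(f,(c,r),.12)[:2])
pts=np.array(pts,np.float32); L=cv2.fitLine(pts,cv2.DIST_HUBER,0,.01,.01).ravel(); print("edge line",L, "resid",np.round(np.abs((pts-L[2:])@[-L[1],L[0]]),4))
a=f["image"][120:320,220:480]; cv2.imwrite("pics/s1.png",cv2.resize(a,None,fx=3,fy=3,interpolation=2))
b=g["image"][190:280,120:230]; cv2.imwrite("pics/r1.png",cv2.resize(b,None,fx=7,fy=6.6,interpolation=2))
E
```

```text
['IKError', 'close_job', 'grasp_offset', 'read_state'] 0.0187
(0.55, 0.02, 0.12) [306.00229517 170.76392791] [312.46667745 230.44185066]
(0.35, 0.02, 0.231) [271.52633758  84.92174644] [297.66980762 327.7760389 ]
(0.167, 0.524, 0.231) [407.55776359  -9.9524227 ] [  9.21140006 393.91976424]
edge line [0.08404577 0.99646187 0.5491974  0.02618654] resid [0.0003 0.0005 0.0008 0.001  0.0016 0.0013 0.0011 0.0009 0.0007 0.0004
 0.0002 0.     0.0002 0.0005 0.0007 0.0009 0.0012 0.0014 0.0012 0.001
 0.0008 0.0005 0.0003 0.0001 0.0002 0.0004 0.0006 0.0009 0.0011 0.0013
 0.0016 0.0011 0.0008 0.0006 0.0004 0.0001 0.0001]
```

View pics/r1.png

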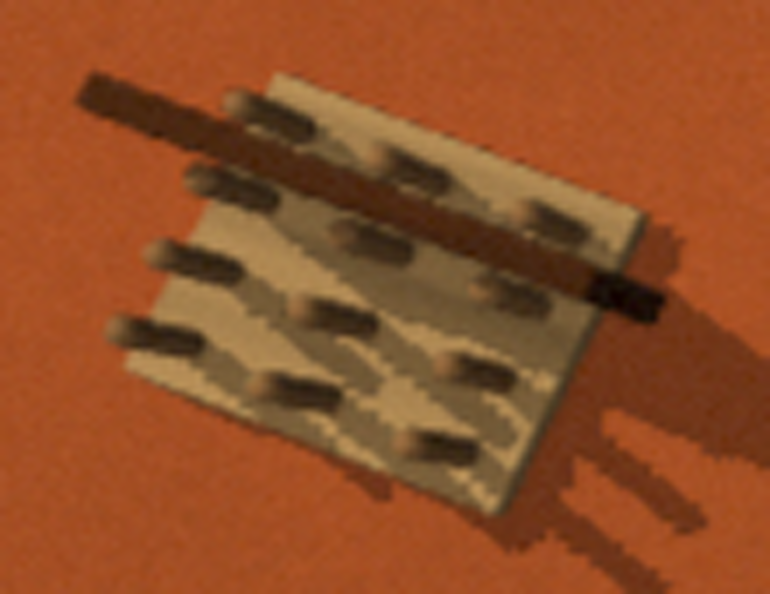

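```bash
python3 -m creep '[[0,[0.12,-0.12,0],[0,0,0]],[0,[0.487,-0.484,-0.03],[0,0,0]],[0,[0.487,-0.484,-0.06],[0,0,0]],[0,[0.487,-0.484,-0.06],[0,0,0]],[0,[0.487,-0.484,-0.06],[0,0,0]],[0,[0.487,-0.484,-0.06],[0,0,0]],[0,[0.487,-0.484,-0.06],[0,0,0]],[0,[0.487,-0.484,-0.06],[0,0,0]],[0,[0.487,-0.484,-0.06],[0,0,0]],[0,[0.487,-0.484,-0.06],[0,0,0]],[0,[0.487,-0.484,-0.06],[0,0,0]],[0,[0.487,-0.484,-0.06],[0,0,0]],[0,[0.487,-0.484,-0.06],[0,0,0]],[0,[0.487,-0.484,-0.06],[0,0,0]]]'
python3 - <<'E'
from h import *
from scipy.optimize import least_squares
s=arm.read_state(); print(np.round(s["joints"],4),np.round(s["tcp_pos"],4),np.round(s["ee_rot"],4))
f=eyes.grab_frame("top")
px=lambda l:[(120+u/7,190+v/6.6) for u,v in l]
C=px([(278,75),(645,213),(497,515),(125,365)]); cm=[(63,75),(63,-75),(-63,-75),(-63,75)]
D=px([(120,330),(262,387),(407,441),(160,252),(302,305),(448,360),(200,178),(343,232),(487,288),(240,100),(382,155),(527,210)])
dm=[(x,y) for x in(-45,-15,15,45) for y in(55,0,-55)]
def res(p):
    R=np.array([[np.cos(p[2]),-np.sin(p[2])],[np.sin(p[2]),np.cos(p[2])]])
    o=[proj(f,[*(p[:2]+R@np.array(m)/1e3),z])-u for M,U,z in((cm,C,.015),(dm,D,.072)) for m,u in zip(M,U)]
    return np.ravel(o)
r=least_squares(res,[.5,.37,-.25],x_scale=[.01,.01,.1]); print("rack",np.round(r.x,4),np.round(r.fun.reshape(-1,2),1).tolist())
E
```

```text
t: 2.95
tcp_pos: [0.6528, 0.0415, 0.1717]
ee_rot: [0.807, 0.591, 0.0, -0.0]
contact_force: [-0.2, 0.1, 0.3]
width: 0.0001
[-1.0690e-01  4.8470e-01  1.3486e+00  3.0000e-04  1.3085e+00 -1.3713e+00] [0.6528 0.0415 0.1717] [ 8.067e-01  5.909e-01  0.000e+00 -2.000e-04]
rack [ 0.5085  0.3691 -0.2484] [[-0.1, -0.9], [-0.1, -0.5], [-0.3, 0.0], [-0.7, 0.4], [-0.0, -0.3], [0.4, -0.3], [0.5, 0.2], [0.0, -0.0], [0.3, 0.4], [0.2, 0.7], [0.0, -0.3], [0.0, -0.1], [0.1, -0.1], [-0.1, 0.2], [-0.0, 0.2], [-0.2, 0.2]]
```

```bash
python3 -m creep '[[0,[0,0,-0.03],[0,0,0]],[0,[0,0,-0.04],[0,0,0]],[0,[0,0,-0.045],[0,0,0]],[0,[0,0,-0.047],[0,0,0]],[0,[0,0,-0.049],[0,0,0]],[0,[0,0,-0.049],[0,0,0]]]'; python3 -m creep '[[0,[0,0,-0.001],[0,0,0]],[0,[0,0,-0.001],[0,0,0]]]'
```

```text
t: 3.75
tcp_pos: [0.6542, 0.0401, 0.1231]
ee_rot: [0.807, 0.59, 0.001, 0.0]
contact_force: [0.1, 0.5, 2.3]
width: -0.0
t: 4.0
tcp_pos: [0.6543, 0.0401, 0.1231]
ee_rot: [0.807, 0.59, 0.001, 0.001]
contact_force: [-1.8, -0.0, 7.0]
width: 0.0
```

```bash
python3 -m creep '[[0,[0,0,-0.001],[0,0,0]],[0,[-0.003,0,-0.001],[0,0,0]],[0,[-0.007,0,-0.001],[0,0,0]],[0,[-0.011,0,-0.001],[0,0,0]],[0,[-0.015,0,-0.001],[0,0,0]],[0,[-0.019,0,-0.001],[0,0,0]],[0,[-0.023,0,-0.001],[0,0,0]],[0,[-0.027,0,-0.001],[0,0,0]],[0,[-0.031,0,-0.001],[0,0,0]],[0,[-0.034,0,-0.001],[0,0,0]],[0,[-0.036,0,-0.001],[0,0,0]],[0,[-0.036,0,-0.001],[0,0,0]]]'
python3 - <<'E'
from h import *
for n in("scene","top"):
    f=eyes.grab_frame(n)
    for q in eyes.cut_out("plate",f)[:1]: R,b=rect(f,q["mask"],.123); print(n,round(q["p"],2),R)
E
```

```text
t: 5.5
tcp_pos: [0.62, 0.0398, 0.1231]
ee_rot: [0.807, 0.59, 0.002, 0.002]
contact_force: [0.4, -0.9, 9.2]
width: 0.0001
scene 0.69 ((607.3630981445312, 36.36299133300781), (141.0233154296875, 120.12942504882812), 7.61208963394165)
top 0.8 ((587.2192993164062, 59.333744049072266), (108.12332916259766, 77.72709655761719), 3.519526958465576)
```

```bash
python3 -m creep '[[0,[-0.003,0,0],[0,0,0]],[0,[-0.007,0,0],[0,0,0]],[0,[-0.011,0,0],[0,0,0]],[0,[-0.015,0,0],[0,0,0]],[0,[-0.019,0,0],[0,0,0]],[0,[-0.023,0,0],[0,0,0]],[0,[-0.027,0,0],[0,0,0]],[0,[-0.030,0,0],[0,0,0]],[0,[-0.032,0,0],[0,0,0]],[0,[-0.032,0,0],[0,0,0]],[0,[-0.032,0,0],[0,0,0]],[0,[-0.032,0,0.002],[0,0,0]],[0,[-0.032,0,0.01],[0,0,0]],[0,[-0.032,0,0.06],[0,0,0]],[0,[-0.032,0,0.12],[0,0,0]]]'
python3 - <<'E'
from h import *
s=arm.read_state(); print(np.round(s["joints"],4).tolist(),s["tcp_pos"].tolist() if hasattr(s["tcp_pos"],'tolist') else s["tcp_pos"],s["ee_rot"])
f=eyes.grab_frame("scene")
for q in eyes.cut_out("plate",f)[:1]: R,b=rect(f,q["mask"],.123); print(round(q["p"],2),R)
cv2.imwrite("pics/s2.png",f["image"][60:340,150:500])
E
```

```text
t: 7.58
tcp_pos: [0.5845, 0.0402, 0.2403]
ee_rot: [0.807, 0.59, -0.001, -0.001]
contact_force: [1.4, -0.2, -0.3]
width: -0.0001
[-0.1215, 0.32, 1.4282, 0.0, 1.3974, -1.3844] [0.5844535049453831, 0.04024758522061837, 0.24034249911987107] [ 0.80717903  0.59030321 -0.00147924 -0.0013914 ]
0.78 ((576.9472045898438, 36.72083282470703), (141.66665649414062, 122.43791961669922), 6.691581726074219)
```

View pics/s2.png

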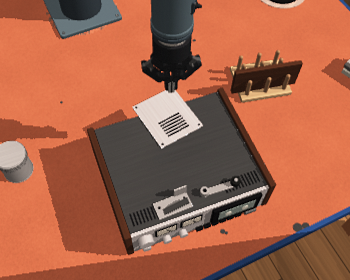

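```bash
cat > k.py <<'E'
from h import *
import json,os
s=arm.read_state(); L=json.load(open("log.json")) if os.path.exists("log.json") else [[[1.06,.259,1.5355,0,1.348,-.203],[.1665,.524,.2305],[.807,.59,-.001,0]],[[-.1069,.4847,1.3486,.0003,1.3085,-1.3713],[.6528,.0415,.1717],[.8067,.5909,0,-.0002]],[[-0.1215,.32,1.4282,0,1.3974,-1.3844],[.58445,.04025,.24034],[.80718,.5903,-.00148,-.00139]]]
L.append([list(map(float,s[k])) for k in("joints","tcp_pos","ee_rot")]); json.dump(L,open("log.json","w")); print(np.round(L[-1][0],3))
E
python3 -m creep '[[0,[-0.06,0,0.02],[0,0,0]],[0,[-0.12,0,0.04],[0,0,0]],[0,[-0.18,0,0.06],[0,0,0]],[0,[-0.18,0,0.06],[0.15,0,0]],[0,[-0.18,0,0.06],[0.3,0,0]],[0,[-0.18,0,0.06],[0.3,0,0]],[0,[-0.18,0,0.06],[0.3,0,0]]]'; python3 k.py
```

```text
t: 8.55
tcp_pos: [0.4055, 0.04, 0.3001]
ee_rot: [0.799, 0.583, 0.087, -0.12]
contact_force: [-0.7, -0.0, 0.5]
width: -0.0001
[-0.43  -0.034  1.741  0.27   1.564 -1.711]
```

```bash
cat > fk.py <<'E'
import numpy as np, json
from scipy.spatial.transform import Rotation as Ro
from scipy.optimize import least_squares
Rz=lambda a:Ro.from_rotvec([0,0,a]); Ry=lambda a:Ro.from_rotvec([0,a,0])
def fk(q,P):
    a1,d,h,L2,L3,e3,T=P
    A=Rz(q[0]); B=A*Ry(q[1]); C=B*Ry(q[2]); R=C*Rz(q[3])*Ry(q[4])*Rz(q[5]+np.pi)
    return A.apply([a1,d,h])+B.apply([0,0,L2])+C.apply([e3,0,L3])+R.apply([0,0,T]),R
lo=np.array([-3.14,-.91,.19,-1.22,.22,-3.12]);hi=np.array([3.14,2.08,2.58,4.36,2.71,3.12])
def fit():
    L=json.load(open("log.json"))
    def res(P):
        o=[P[[0,5]]*.01]
        for q,p,r in L:
            x,R=fk(q,P); o+=[x-p,.2*(R.inv()*Ro.from_quat(r)).as_rotvec()]
        return np.concatenate(o)
    r=least_squares(res,[0,.11,.3,.4,.4,0,.25]); return r
def ik(p,R,P,q0):
    def f(q):
        x,r=fk(q,P); return np.concatenate([(x-p)*5,(r.inv()*R).as_rotvec()])
    r=least_squares(f,np.clip(q0,lo+.001,hi-.001),bounds=(lo,hi)); return r.x,np.abs(r.fun).max()
E
python3 - <<'E'
from fk import *
r=fit(); print(np.round(r.x,4)); print(np.round(r.fun[2:].reshape(-1,6)*1000,1)); np.save("P.npy",r.x)
P=r.x
yaw=.117; z=np.array([np.cos(yaw),np.sin(yaw),0])
rng=np.random.default_rng(0)
for s in(1,-1):
    x=np.array([0,0,s]); R=Ro.from_matrix(np.c_[x,np.cross(z,x),z])
    for nm,p in(("pinch",[.535,.033,.1215]),("back",[.45,.02,.1215]),("up",[.45,.02,.25])):
        S={}
        for k in range(40):
            q,e=ik(np.array(p),R,P,rng.uniform(lo,hi))
            if e<.003:S[tuple(np.round(q,2))]=e
        print(s,nm,list(S)[:4])
E
```

```text
[-0.0016  0.1108  0.2179  0.5333  0.4268  0.0552  0.3541]
[[ 0.1  0.   0.2  0.2 -0.1  0.1]
 [ 0.   0.  -0.2  0.  -0.  -0. ]
 [-0.1  0.1 -0.   0.  -0.   0. ]
 [ 0.   0.  -0.  -0.   0.   0. ]]
1 pinch []
1 back []
1 up []
-1 pinch []
-1 back []
-1 up []
```

```bash
cat > srch.py <<'E'
from fk import *
P=np.load("P.npy"); rng=np.random.default_rng(1)
yaw=.117; c=np.array([.576,.037,.1215]); Rp=Rz(yaw).as_matrix()
rack=np.array([.5085,.3691]); ry=-.248; Rr=Rz(ry).as_matrix()
def sols(p,R,n=25):
    S=[]
    for k in range(n):
        q,e=ik(p,R,P,rng.uniform(lo,hi))
        if e<.003 and not any(np.abs(q-s).max()<.05 for s in S): S.append(q)
    return S
def tool(al,s): # tool axes in plate frame
    z=np.array([np.cos(al),np.sin(al),0]); x=np.array([0,0,s]); return np.c_[x,np.cross(z,x),z]
def grasp(al): # grasp point in plate frame (20mm in from rim, toward the near corner)
    sg=-np.sign(al); return np.array([-.052,sg*.040,0])
for deg in (-75,-60,-50,-40,-30,30,40,50,60,75):
    al=np.radians(deg); 
    for s in(1,-1):
        Tm=tool(al,s); g=grasp(al); tcp=g+Tm[:,2]*.0187
        S=sols(c+Rp@tcp,Ro.from_matrix(Rp@Tm))
        if not S: continue
        print("PINCH",deg,s,[np.round(q,2).tolist() for q in S])
        for bot in("x","y"):
            for zs in(1,-1):
                pz=Rr@[zs,0,0]; dn=np.array([0,0,-1.])
                if bot=="x": px=dn; py=np.cross(pz,px); h=.07
                else: py=dn if deg>0 else -dn; px=np.cross(py,pz); h=.06
                M=np.c_[px,py,pz]; pc=np.r_[rack+(Rr@[-.03,0,0])[:2],.015+h+.001]
                S2=sols(pc+M@tcp,Ro.from_matrix(M@Tm))
                if S2: print("   PLACE",bot,zs,[np.round(q,2).tolist() for q in S2],np.round((M@Tm)[:,2],2))
E
time python3 srch.py
```

```text
PINCH -40 1 [[0.49, 0.92, 2.31, 4.22, 1.61, -3.07]]
   PLACE x 1 [[0.72, 0.9, 0.9, -0.4, 1.91, 0.95]] [-0.16 -0.62 -0.77]
   PLACE x -1 [[0.04, 0.29, 2.04, 0.96, 0.85, 2.75]] [ 0.16  0.62 -0.77]
   PLACE y 1 [[-0.08, 0.38, 2.15, 1.23, 0.93, -0.79]] [ 0.19  0.74 -0.64]
   PLACE y -1 [[0.76, 1.06, 0.73, -0.49, 2.08, -2.22]] [-0.19 -0.74 -0.64]
PINCH -40 -1 [[0.49, 0.92, 2.31, 4.22, 1.61, 0.07]]
   PLACE x 1 [[0.72, 0.9, 0.9, -0.4, 1.91, -2.2]] [-0.16 -0.62 -0.77]
   PLACE x -1 [[0.04, 0.29, 2.04, 0.96, 0.85, -0.39]] [ 0.16  0.62 -0.77]
   PLACE y 1 [[-0.08, 0.38, 2.15, 1.23, 0.93, 2.35]] [ 0.19  0.74 -0.64]
   PLACE y -1 [[0.76, 1.06, 0.73, -0.49, 2.08, 0.93]] [-0.19 -0.74 -0.64]
PINCH -30 1 [[0.38, 0.97, 2.44, 3.95, 1.76, -2.95]]
   PLACE x 1 [[0.69, 0.79, 1.04, -0.31, 1.74, 0.95]] [-0.12 -0.48 -0.87]
   PLACE x -1 [[0.15, 0.28, 1.95, 0.68, 0.83, 3.09]] [ 0.12  0.48 -0.87]
   PLACE y 1 [[-0.17, 0.48, 2.21, 1.39, 1.07, -1.05]] [ 0.21  0.84 -0.5 ]
   PLACE y -1 [[0.78, 1.18, 0.59, -0.62, 2.25, -2.28]] [-0.21 -0.84 -0.5 ]
PINCH -30 -1 [[0.38, 0.97, 2.44, 3.95, 1.76, 0.19]]
   PLACE x 1 [
[... 3063 characters left out ...]
0.97, 1.85, -2.76]]
   PLACE x 1 [[-0.23, 0.63, 2.24, 1.52, 1.31, -1.28]] [ 0.24  0.94 -0.26]
   PLACE x -1 [[0.79, 1.29, 0.48, -0.86, 2.44, -2.45]] [-0.24 -0.94 -0.26]
   PLACE y 1 [[0.63, 0.68, 1.23, -0.17, 1.44, 0.92]] [-0.06 -0.25 -0.97]
   PLACE y -1 [[0.28, 0.33, 1.83, 0.3, 0.87, -2.8]] [ 0.06  0.25 -0.97]
PINCH 75 -1 [[-0.81, 0.95, 1.71, 0.97, 1.85, 0.38]]
   PLACE x 1 [[-0.23, 0.63, 2.24, 1.52, 1.31, 1.86]] [ 0.24  0.94 -0.26]
   PLACE x -1 [[0.79, 1.29, 0.48, -0.86, 2.44, 0.69]] [-0.24 -0.94 -0.26]
   PLACE y 1 [[0.63, 0.68, 1.23, -0.17, 1.44, -2.22]] [-0.06 -0.25 -0.97]
   PLACE y -1 [[0.28, 0.33, 1.83, 0.3, 0.87, 0.35]] [ 0.06  0.25 -0.97]
real	2m0.467s
user	1m54.047s
sys	0m0.363s
```

```bash
python3 -m creep '[[0.04,[0,0,0],[-0.15,0,0]],[0.04,[0.06,0,-0.02],[-0.3,0,0]],[0.04,[0.12,0,-0.04],[-0.3,0,0]],[0.04,[0.183,-0.001,-0.08],[-0.3,0,0]],[0.04,[0.183,-0.001,-0.13],[-0.3,0,0]],[0.04,[0.183,-0.001,-0.16],[-0.3,0,0]],[0.04,[0.183,-0.001,-0.165],[-0.3,0,0]],[0.04,[0.183,-0.001,-0.17],[-0.3,0,0]],[0.04,[0.183,-0.001,-0.17],[-0.3,0,0]]]'; python3 -m creep '[[0.04,[0,0,-0.003],[0,0,0]],[0.04,[0,0,-0.006],[0,0,0]],[0.04,[0,0,-0.008],[0,0,0]],[0.04,[0,0,-0.008],[0,0,0]]]'
```

```text
t: 9.68
tcp_pos: [0.5894, 0.0395, 0.1319]
ee_rot: [0.807, 0.591, 0.001, 0.001]
contact_force: [-1.0, -0.2, -0.0]
width: 0.0399
t: 10.18
tcp_pos: [0.5885, 0.039, 0.1221]
ee_rot: [0.807, 0.59, -0.0, -0.0]
contact_force: [-0.4, -0.9, 0.2]
width: 0.0399
```

```bash
python3 -m creep '[[0.04,[0,0,-0.002],[0,0,0]],[0.04,[0,0,-0.004],[0,0,0]],[0.04,[0,0,-0.004],[0,0,0]]]';python3 -m creep '[[0.04,[0,0,-0.001],[0,0,0]],[0.04,[0,0,-0.002],[0,0,0]],[0.04,[0,0,-0.002],[0,0,0]]]'
```

```text
t: 10.55
tcp_pos: [0.5901, 0.0389, 0.1215]
ee_rot: [0.807, 0.59, 0.002, 0.002]
contact_force: [-3.7, 0.2, 16.2]
width: 0.0396
t: 10.92
tcp_pos: [0.591, 0.0389, 0.1214]
ee_rot: [0.807, 0.59, 0.003, 0.003]
contact_force: [-5.2, 0.9, 25.9]
width: 0.0399
```

```bash
python3 -m creep '[[0.04,[0,0,0.002],[0,0,0]],[0.04,[0,0,0.002],[0,0,-0.03]],[0.04,[0,0,0.002],[0,0,-0.07]],[0.04,[-0.001,0,0.002],[0,0,-0.11]],[0.04,[-0.002,0,0.002],[0,0,-0.15]],[0.04,[-0.003,0,0.002],[0,0,-0.19]],[0.04,[-0.004,0,0.002],[0,0,-0.23]],[0.04,[-0.005,0,0.002],[0,0,-0.27]],[0.04,[-0.005,0,0.002],[0,0,-0.30]],[0.04,[-0.005,0,0.002],[0,0,-0.32]],[0.04,[-0.005,0,0.002],[0,0,-0.32]],[0.04,[-0.005,0,0.005],[0,0,-0.32]],[0.04,[-0.005,0,0.02],[0,0,-0.32]],[0,[-0.005,0,0.08],[0,0,-0.32]],[0,[-0.065,0,0.12],[0,0,-0.32]],[0,[-0.125,0,0.16],[0,0,-0.32]],[0,[-0.155,0,0.17],[0,0,-0.32]],[0,[-0.155,0,0.17],[0,0,-0.32]]]'; python3 k.py
python3 - <<'E'
from h import *
for n in("scene","top"):
    f=eyes.grab_frame(n)
    for q in eyes.cut_out("plate",f)[:1]: R,b=rect(f,q["mask"],.123); print(n,round(q["p"],2),R)
cv2.imwrite("pics/s3.png",cv2.resize(f["image"][150:300,220:420],None,fx=4,fy=4,interpolation=2))
E
```

```text
t: 13.18
tcp_pos: [0.4319, 0.0395, 0.2891]
ee_rot: [0.891, 0.454, 0.002, 0.001]
contact_force: [0.5, -0.4, 0.0]
width: -0.0002
[-0.167  0.005  1.691  0.     1.442 -1.11 ]
scene 0.59 ((572.468994140625, 38.38473892211914), (145.3541717529297, 121.8375473022461), 2.92154598236084)
top 0.92 ((572.2008056640625, 39.115478515625), (139.2262420654297, 120.92675018310547), 2.907949686050415)
```

View pics/s3.png

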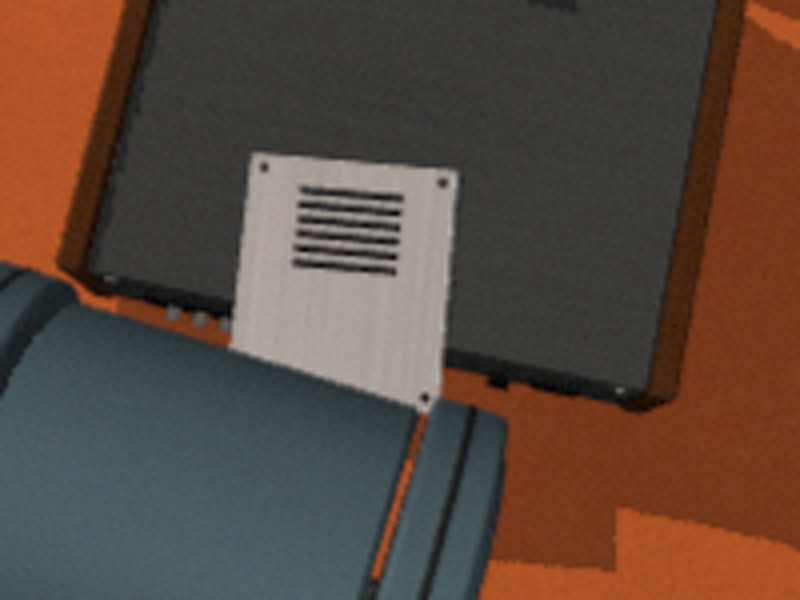

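```bash
cat > plan.py <<'E'
from fk import *
P=np.load("P.npy")
def rows(q0,q1,n,show=True):
    p0,R0=fk(q0,P); o=[]
    for k in range(1,n+1):
        p,R=fk(q0+(q1-q0)*k/n,P); o.append((p-p0,(R*R0.inv()).as_rotvec(),p,R))
        w=p-R.as_matrix()[:,2]*.354
        if show: print(k,np.round(p-p0,3).tolist(),np.round(o[-1][1],2).tolist()," tcp",np.round(p,3)," wrist",np.round(w,2)," step",np.round(np.linalg.norm(o[-1][0]-(o[-2][0] if k>1 else 0)),3))
    return o
def tool(al,s):
    z=np.array([np.cos(al),np.sin(al),0]); x=np.array([0,0,s]); return np.c_[x,np.cross(z,x),z]
def pinch(c,yaw,phi,g,back=0,s=-1,dz=0):
    Rp=Rz(yaw).as_matrix(); Tm=tool(phi,s)
    return np.array(c)+Rp@np.array(g)+Tm[:,2]*(.0187-back)+[0,0,dz],Ro.from_matrix(Tm)
E
python3 - <<'E'
from plan import *
r=fit(); np.save("P.npy",r.x); P=r.x; import plan; plan.P=P; print(np.round(P,4),np.abs(r.fun[2:]).max())
q0=np.array(json.load(open("log.json"))[-1][0]); seed=[-.99,.9,2.21,1.34,1.58,.03]
for phi in(38,42,46):
  for b in(.09,.05,0):
    p,R=pinch([.572,.0388,.1215],.05,np.radians(phi),[-.055,-.043,0],b); q,e=ik(p,R,P,seed); print(phi,b,np.round(p,3),np.round(q,3),round(e,4))
p,R=pinch([.572,.0388,.1215],.05,np.radians(44),[-.055,-.043,0],.09); q,e=ik(p,R,P,seed); print(e)
rows(q0,q,12)
E
```

```text
[-0.0017  0.1108  0.2183  0.5333  0.427   0.0555  0.3542] 0.00023466607024216768
38 0.09 [ 0.463 -0.051  0.122] [-1.318  0.936  2.362  1.165  1.509 -0.144] 0.0
38 0.05 [ 0.495 -0.026  0.122] [-1.195  0.936  2.362  1.286  1.526 -0.15 ] 0.0
38 0 [0.534 0.005 0.122] [-1.037  0.93   2.347  1.442  1.553 -0.134] 0.0
42 0.09 [ 0.466 -0.055  0.122] [-1.28   0.914  2.293  1.129  1.543 -0.059] 0.0
42 0.05 [ 0.496 -0.028  0.122] [-1.17   0.915  2.299  1.24   1.547 -0.069] 0.0
42 0 [0.533 0.006 0.122] [-1.026  0.914  2.292  1.383  1.559 -0.063] 0.0
46 0.09 [ 0.47  -0.058  0.122] [-1.243  0.901  2.223  1.096  1.579  0.015] 0.0
46 0.05 [ 0.497 -0.029  0.122] [-1.143  0.903  2.236  1.196  1.572  0.003] 0.0
46 0 [0.532 0.007 0.122] [-1.012e+00  9.030e-01  2.237e+00  1.327e+00  1.571e+00  2.000e-03] 0.0
8.23602297472803e-12
1 [-0.012, -0.002, -0.047] [0.11, 0.12, -0.2]  tcp [0.42  0.037 0.242]  wrist [ 0.46 -0.01  0.59]  step 0.049
2 [-0.024, -0.001, -0.087] [0.22, 0.23, -0.4]  tcp [0.408 0.038 0.202]  wrist [ 0.47 -0.05  0.54]  step 0.041
3 [-0.035, 0.003, -0.118] [0.34, 0.35, -0.62]  tcp [0.397 0.0
[... 346 characters left out ...]
 [ 0.43 -0.22  0.34]  step 0.01
7 [-0.034, 0.014, -0.171] [0.8, 0.86, -1.47]  tcp [0.398 0.054 0.118]  wrist [ 0.4  -0.25  0.29]  step 0.009
8 [-0.021, 0.007, -0.172] [0.93, 1.01, -1.67]  tcp [0.41  0.047 0.117]  wrist [ 0.36 -0.28  0.25]  step 0.014
9 [-0.006, -0.007, -0.171] [1.07, 1.17, -1.86]  tcp [0.425 0.033 0.118]  wrist [ 0.33 -0.29  0.21]  step 0.021
10 [0.01, -0.029, -0.169] [1.21, 1.34, -2.04]  tcp [0.441 0.011 0.12 ]  wrist [ 0.29 -0.3   0.18]  step 0.027
11 [0.024, -0.059, -0.167] [1.36, 1.53, -2.19]  tcp [ 0.456 -0.019  0.122]  wrist [ 0.25 -0.31  0.15]  step 0.033
12 [0.036, -0.096, -0.168] [-1.41, -1.61, 2.13]  tcp [ 0.468 -0.056  0.122]  wrist [ 0.21 -0.3   0.12]  step 0.039
```

```bash
python3 - <<'E'
from plan import *
q0=np.array(json.load(open("log.json"))[-1][0]); seed=[-1.28,.914,2.293,1.129,1.543,-.059]
p,R=pinch([.572,.0388,.1215],.05,np.radians(43),[-.055,-.043,0],.09); q,e=ik(p,R,P,seed)
for a in rows(q0,q,18,False): print("[0,%s,%s],"%(np.round(a[0],3).tolist(),np.round(a[1],3).tolist()))
E
```

```text
[0,[-0.008, -0.002, -0.033],[0.076, 0.077, -0.131]],
[0,[-0.016, -0.002, -0.062],[0.151, 0.155, -0.266]],
[0,[-0.025, -0.001, -0.088],[0.227, 0.233, -0.404]],
[0,[-0.033, 0.002, -0.109],[0.302, 0.311, -0.545]],
[0,[-0.039, 0.005, -0.128],[0.378, 0.391, -0.687]],
[0,[-0.043, 0.009, -0.142],[0.454, 0.471, -0.831]],
[0,[-0.046, 0.012, -0.153],[0.532, 0.554, -0.976]],
[0,[-0.046, 0.015, -0.162],[0.61, 0.639, -1.12]],
[0,[-0.043, 0.017, -0.167],[0.69, 0.726, -1.263]],
[0,[-0.038, 0.017, -0.171],[0.772, 0.816, -1.404]],
[0,[-0.031, 0.014, -0.172],[0.856, 0.91, -1.542]],
[0,[-0.023, 0.009, -0.173],[0.943, 1.009, -1.676]],
[0,[-0.013, 0.0, -0.172],[1.033, 1.113, -1.805]],
[0,[-0.002, -0.012, -0.17],[1.127, 1.222, -1.928]],
[0,[0.009, -0.028, -0.169],[1.224, 1.339, -2.042]],
[0,[0.019, -0.047, -0.168],[1.326, 1.464, -2.145]],
[0,[0.028, -0.069, -0.167],[1.433, 1.597, -2.236]],
[0,[0.035, -0.095, -0.168],[-1.414, -1.593, 2.116]],
```

```bash
python3 -m creep '[[0,[-0.008,-0.002,-0.033],[0.076,0.077,-0.131]],[0,[-0.016,-0.002,-0.062],[0.151,0.155,-0.266]],[0,[-0.025,-0.001,-0.088],[0.227,0.233,-0.404]],[0,[-0.033,0.002,-0.109],[0.302,0.311,-0.545]],[0,[-0.039,0.005,-0.128],[0.378,0.391,-0.687]],[0,[-0.043,0.009,-0.142],[0.454,0.471,-0.831]],[0,[-0.046,0.012,-0.153],[0.532,0.554,-0.976]],[0,[-0.046,0.015,-0.162],[0.61,0.639,-1.12]],[0,[-0.043,0.017,-0.167],[0.69,0.726,-1.263]],[0,[-0.038,0.017,-0.171],[0.772,0.816,-1.404]],[0,[-0.031,0.014,-0.172],[0.856,0.91,-1.542]],[0,[-0.023,0.009,-0.173],[0.943,1.009,-1.676]],[0,[-0.013,0,-0.172],[1.033,1.113,-1.805]],[0,[-0.002,-0.012,-0.17],[1.127,1.222,-1.928]],[0.085,[0.009,-0.028,-0.169],[1.224,1.339,-2.042]],[0.085,[0.019,-0.047,-0.168],[1.326,1.464,-2.145]],[0.085,[0.028,-0.069,-0.167],[1.433,1.597,-2.236]],[0.085,[0.035,-0.095,-0.168],[1.547,1.743,-2.315]],[0.085,[0.035,-0.095,-0.168],[1.547,1.743,-2.315]],[0.085,[0.035,-0.095,-0.168],[1.547,1.743,-2.315]]]'; python3 k.py
python3 - <<'E'
from plan import *
from h import *
p,R=pinch([.572,.0388,.1215],.05,np.radians(43),[-.055,-.043,0],.0)
s=arm.read_state(); R0=Ro.from_quat(s["ee_rot"]); print("to go",np.round(p-s["tcp_pos"],4),"rot",np.round((R*R0.inv()).as_rotvec(),3)); print(np.round(R0.as_matrix(),3))
for n in("scene","top"):
    f=eyes.grab_frame(n)
    for q in eyes.cut_out("plate",f)[:1]: r,b=rect(f,q["mask"],.123); print(n,round(q["p"],2),r)
    print(np.round(proj(f,s["tcp_pos"])))
cv2.imwrite("pics/s4.png",cv2.resize(f["image"][150:320,220:440],None,fx=3.5,fy=3.5,interpolation=2))
E
```

```text
t: 15.88
tcp_pos: [0.4684, -0.0554, 0.1177]
ee_rot: [-0.257, 0.658, 0.259, 0.659]
contact_force: [-0.9, -0.7, -0.1]
width: 0.0851
[-1.269  0.936  2.267  1.128  1.546 -0.053]
to go [0.0645 0.0613 0.0038] rot [-0.003 -0.001  0.005]
[[-0.001 -0.678  0.735]
 [ 0.003  0.735  0.678]
 [-1.     0.002  0.001]]
scene 0.18 ((574.8207397460938, 327.8843688964844), (206.92144775390625, 72.81216430664062), 76.09905242919922)
[266. 158.]
top 0.96 ((572.0343627929688, 39.62792205810547), (143.8623809814453, 124.06610870361328), 2.505321979522705)
[341. 271.]
```

View pics/s4.png

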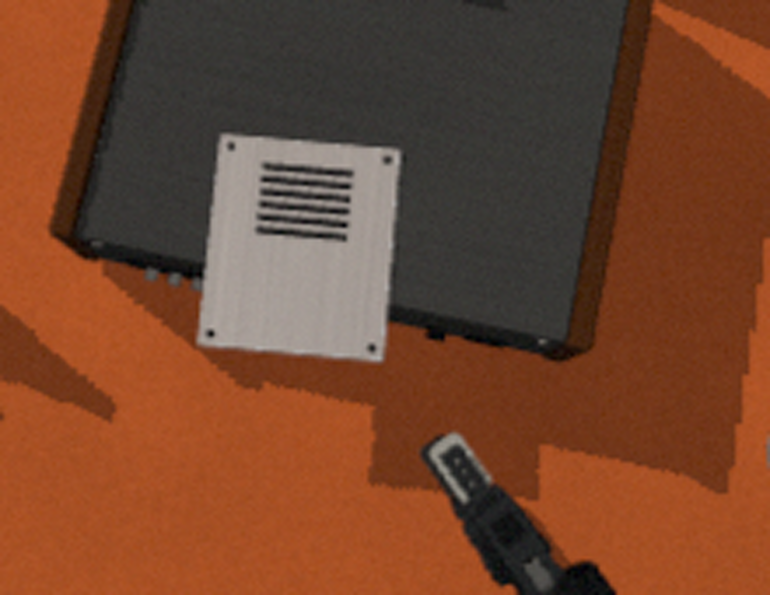

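```bash
python3 -m creep '[[0.085,[0,0,0.004],[0,0,0]],[0.085,[0.022,0.02,0.004],[0,0,0]],[0.085,[0.044,0.041,0.004],[0,0,0]],[0.085,[0.06,0.056,0.004],[0,0,0]],[0.085,[0.064,0.061,0.004],[0,0,0]],[0.085,[0.064,0.061,0.004],[0,0,0]],[0.085,[0.064,0.061,0.004],[0,0,0]]]'; python3 k.py
```

```text
t: 16.95
tcp_pos: [0.5325, 0.0045, 0.1224]
ee_rot: [-0.255, 0.659, 0.258, 0.659]
contact_force: [0.4, -0.7, -0.2]
width: 0.0848
[-1.027  0.925  2.275  1.372  1.561 -0.054]
```

```bash
python3 -m creep '[[0.04,[0,0,0],[0,0,0]],[0.02,[0,0,0],[0,0,0]],[0.01,[0,0,0],[0,0,0]],[0.004,[0,0,0],[0,0,0]],[0,[0,0,0],[0,0,0]],[0,[0,0,0],[0,0,0]],[0,[0,0,0],[0,0,0]],[0,[0,0,0],[0,0,0]],[0,[0,0,0],[0,0,0]]]'; python3 - <<'E'
from h import *
f=eyes.grab_frame("top"); q=eyes.cut_out("plate",f)[0]; r,b=rect(f,q["mask"],.123); print(round(q["p"],2),r)
E
```

```text
t: 18.08
tcp_pos: [0.5326, 0.0052, 0.1223]
ee_rot: [-0.256, 0.659, 0.258, 0.659]
contact_force: [-0.4, -0.3, -1.6]
width: 0.002
0.83 ((572.9893188476562, 40.219017028808594), (141.70529174804688, 119.90235900878906), 2.4360485076904297)
```

```bash
python3 -m creep '[[0,[0,0,0.003],[0,0,0]],[0,[0,0,0.008],[0,0,0]],[0,[0,0,0.016],[0,0,0]],[0,[0,0,0.028],[0,0,0]],[0,[0,0,0.045],[0,0,0]],[0,[0,0,0.065],[0,0,0]],[0,[0,0,0.085],[0,0,0]],[0,[0,0,0.1],[0,0,0]],[0,[0,0,0.1],[0,0,0]],[0,[0,0,0.1],[0,0,0]]]'; python3 k.py; python3 - <<'E'
from h import *
for n in("scene","top"):
    f=eyes.grab_frame(n); q=eyes.cut_out("plate",f)[0]; r,b=rect(f,q["mask"],.222); print(round(q["p"],2),r)
    if n=="scene": cv2.imwrite("pics/s5.png",cv2.resize(f["image"][60:260,180:480],None,fx=2.6,fy=2.6,interpolation=2))
E
```

```text
t: 19.42
tcp_pos: [0.5325, 0.0053, 0.2223]
ee_rot: [-0.256, 0.659, 0.258, 0.659]
contact_force: [0.6, -0.1, -1.6]
width: 0.0022
[-1.026  0.637  2.309  1.376  1.61   0.195]
0.94 ((572.6123657226562, 39.90133285522461), (140.83326721191406, 121.6576919555664), 2.5977683067321777)
0.77 ((572.1477661132812, 40.13788986206055), (140.16616821289062, 119.74354553222656), 2.6424014568328857)
```

View pics/s5.png

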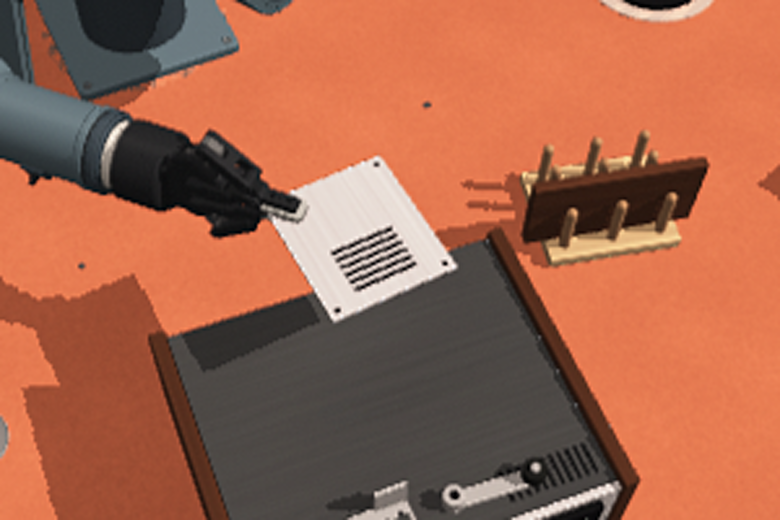

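```bash
cat > place.py <<'E'
from plan import *
rack=np.array([.5085,.3691]); Rr=Rz(-.2484).as_matrix()
L=json.load(open("log.json")); q0=np.array(L[-1][0]); t0=np.array(L[-1][1]); R0=Ro.from_quat(L[-1][2])
c=np.array([.5724,.0400,t0[2]]); Rp=Rz(.0455)
cT=R0.inv().apply(c-t0); RT=R0.inv()*Rp   # plate in tool
json.dump([cT.tolist(),RT.as_quat().tolist()],open("pt.json","w"))
pz=Rr@[-1.,0,0]; py=np.array([0,0,-1.]); px=np.cross(py,pz)
Rg=Ro.from_matrix(np.c_[px,py,pz])*RT.inv()
def goal(h): # h: bottom edge height above rack floor
    return np.r_[rack+(Rr@[-.03,0,0])[:2],.015+.06+h]-Rg.apply(cT)
if __name__=="__main__":
    seed=[-.08,.38,2.15,1.23,.93,-.79]
    for h in(.11,.05,.002): 
        q,e=ik(goal(h),Rg,P,seed); print(h,np.round(goal(h),4),np.round(q,3),round(e,4))
    q,e=ik(goal(.11),Rg,P,seed)
    cor=np.array([[x,y,0] for x in(-.07,.07) for y in(-.06,.06)])
    for a in rows(q0,q,16,False):
        K=a[2]+a[3].apply(cT+RT.apply(cor)); i=np.argmin(K[:,2])
        print("[0,%s,%s],"%(np.round(a[0],3).tolist(),np.round(a[1],3).tolist()),"low corner",np.round(K[i],2),"maxx",np.round(K[:,0].max(),2),"ymin",np.round(K[:,1].min(),2))
E
python3 place.py
```

```text
0.11 [0.4692 0.3363 0.2179] [-0.094  0.162  2.047  1.038  1.074 -0.441] 0.0
0.05 [0.4692 0.3363 0.1579] [-0.094  0.268  2.111  1.127  0.994 -0.615] 0.0
0.002 [0.4692 0.3363 0.1099] [-0.094  0.366  2.15   1.215  0.941 -0.769] 0.0
[0,[-0.001, 0.028, -0.006],[-0.093, -0.026, 0.073]], low corner [0.49 0.12 0.2 ] maxx 0.65 ymin 0.0
[0,[-0.003, 0.055, -0.011],[-0.184, -0.057, 0.145]], low corner [0.49 0.14 0.19] maxx 0.65 ymin 0.03
[0,[-0.005, 0.081, -0.016],[-0.274, -0.095, 0.217]], low corner [0.48 0.16 0.17] maxx 0.64 ymin 0.05
[0,[-0.009, 0.105, -0.02],[-0.363, -0.137, 0.289]], low corner [0.47 0.18 0.16] maxx 0.64 ymin 0.07
[0,[-0.013, 0.128, -0.025],[-0.451, -0.185, 0.36]], low corner [0.46 0.2  0.15] maxx 0.63 ymin 0.1
[0,[-0.018, 0.15, -0.028],[-0.537, -0.239, 0.429]], low corner [0.46 0.21 0.14] maxx 0.62 ymin 0.12
[0,[-0.022, 0.171, -0.031],[-0.621, -0.298, 0.498]], low corner [0.45 0.22 0.13] maxx 0.61 ymin 0.14
[0,[-0.027, 0.191, -0.032],[-0.704, -0.362, 0.564]], low corner [0.45 0.23 0.12] maxx 0.6 ymin 0.16
[0,[-0.032, 0.21, -0.033],[-0.785, -0.431, 0.628]], low corner [0.44 0.24 0.11] maxx 0.59 ymin 0.18
[0,[-0.037, 0.228, -0.032],[-0.863, -0.505, 0.691]], low corner [0.44 0.25 0.11] maxx 0.58 ymin 0.2
[0,[-0.042, 0.246, -0.031],[-0.94, -0.584, 0.75]], low corner [0.44 0.26 0.1 ] maxx 0.57 ymin 0.22
[0,[-0.046, 0.263, -0.028],[-1.014, -0.668, 0.806]], low corner [0.45 0.27 0.1 ] maxx 0.55 ymin 0.24
[0,[-0.051, 0.281, -0.023],[-1.086, -0.756, 0.858]], low corner [0.45 0.28 0.1 ] maxx 0.54 ymin 0.25
[0,[-0.055, 0.298, -0.017],[-1.156, -0.85, 0.907]], low corner [0.45 0.29 0.11] maxx 0.53 ymin 0.27
[0,[-0.06, 0.316, -0.009],[-1.223, -0.948, 0.951]], low corner [0.46 0.3  0.12] maxx 0.51 ymin 0.29
[0,[-0.065, 0.333, 0.0],[-1.288, -1.05, 0.99]], low corner [0.5  0.44 0.12] maxx 0.5 ymin 0.31
```

```bash
python3 -m creep '[[0,[0,0.014,0.012],[-0.046,-0.013,0.036]],[0,[-0.001,0.028,0.024],[-0.093,-0.026,0.073]],[0,[-0.003,0.055,0.039],[-0.184,-0.057,0.145]],[0,[-0.005,0.081,0.034],[-0.274,-0.095,0.217]],[0,[-0.009,0.105,0.03],[-0.363,-0.137,0.289]],[0,[-0.013,0.128,0.025],[-0.451,-0.185,0.36]],[0,[-0.018,0.15,0.022],[-0.537,-0.239,0.429]],[0,[-0.022,0.171,0.019],[-0.621,-0.298,0.498]],[0,[-0.027,0.191,0.018],[-0.704,-0.362,0.564]],[0,[-0.032,0.21,0.017],[-0.785,-0.431,0.628]],[0,[-0.037,0.228,0.018],[-0.863,-0.505,0.691]],[0,[-0.042,0.246,0.019],[-0.94,-0.584,0.75]],[0,[-0.046,0.263,0.022],[-1.014,-0.668,0.806]],[0,[-0.051,0.281,0.022],[-1.086,-0.756,0.858]],[0,[-0.055,0.298,0.02],[-1.156,-0.85,0.907]],[0,[-0.06,0.316,0.01],[-1.223,-0.948,0.951]],[0,[-0.065,0.333,0],[-1.288,-1.05,0.99]],[0,[-0.065,0.333,0],[-1.288,-1.05,0.99]],[0,[-0.065,0.333,0],[-1.288,-1.05,0.99]]]'
cat > chk.py <<'E'
import sys, place as pl
from place import *
from h import *
E
cp log.json logpre.json
cat > chk.py <<'E'
import sys
from plan import *
from h import *
cT,rt=json.load(open("pt.json")); cT=np.array(cT); RT=Ro.from_quat(rt)
Rr=Rz(-.2484).as_matrix(); rack=np.array([.5085,.3691,0])
s=arm.read_state(); R=Ro.from_quat(s["ee_rot"]); c=s["tcp_pos"]+R.apply(cT); Rq=(R*RT).as_matrix()
M=np.c_[np.cross([0,0,-1.],Rr@[-1.,0,0]),[0,0,-1.],Rr@[-1.,0,0]]
print("plate by arm, rack frame",np.round(Rr.T@(c-rack),4),"fix rotvec",np.round(Ro.from_matrix(M@Rq.T).as_rotvec(),3),"w",round(float(s["width"]),4))
d=Rr@[-.03,0,0]-Rr@(Rr.T@(c-rack)*[1,1,0]); print("shift",np.round(d,4),"bottom z",round(c[2]-.06,4))
cor=[c+Rq@[x,y,0] for x,y in((-.07,-.06),(-.07,.06),(.07,.06),(.07,-.06))]
for n in sys.argv[1:]:
    f=eyes.grab_frame(n); im=f["image"].copy(); im=cv2.resize(im,None,fx=4,fy=4,interpolation=2)
    cv2.polylines(im,[np.int32([np.round(4*proj(f,k)+1.5) for k in cor])],True,(0,255,0),1)
    u=np.int32(4*proj(f,c)); x0=max(u[0]-380,0);y0=max(u[1]-280,0); cv2.imwrite(f"pics/p_{n}_{s['t']:.1f}.png",im[y0:y0+560,x0:x0+760]); print(f"pics/p_{n}_{s['t']:.1f}.png",x0,y0)
E
python3 chk.py top scene
```

```text
t: 22.0
tcp_pos: [0.4673, 0.3381, 0.2219]
ee_rot: [0.899, -0.114, 0.05, -0.42]
contact_force: [-0.1, -0.6, -1.1]
width: 0.002
plate by arm, rack frame [-0.0323  0.0012  0.1891] fix rotvec [-0.001 -0.003  0.   ] w 0.002
shift [ 0.002  -0.0018  0.    ] bottom z 0.1291
pics/p_top_22.0.png 168 671
pics/p_scene_22.0.png 1295 66
```

View pics/p_top_22.0.png

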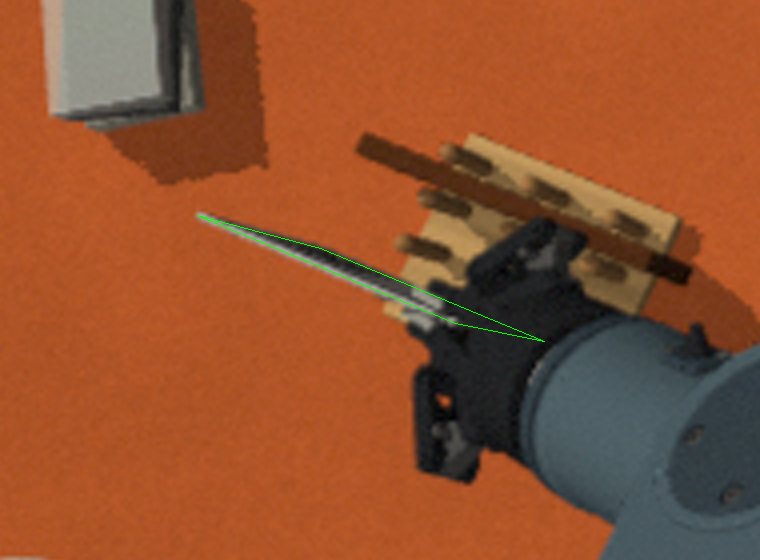

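View pics/p_scene_22.0.png

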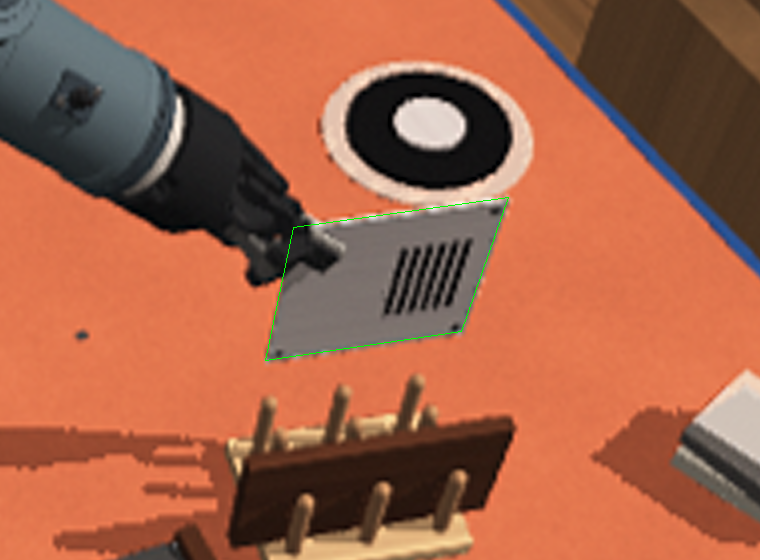

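```bash
python3 -m creep '[[0,[0.002,-0.002,0],[0,0,0]],[0,[0.002,-0.002,0],[0,0,0]],[0,[0.002,-0.002,-0.012],[0,0,0]],[0,[0.002,-0.002,-0.024],[0,0,0]],[0,[0.002,-0.002,-0.034],[0,0,0]],[0,[0.002,-0.002,-0.04],[0,0,0]],[0,[0.002,-0.002,-0.045],[0,0,0]],[0,[0.002,-0.002,-0.045],[0,0,0]]]'; python3 chk.py
python3 -m creep '[[0,[0,0,-0.005],[0,0,0]],[0,[0,0,-0.01],[0,0,0]],[0,[0,0,-0.015],[0,0,0]],[0,[0,0,-0.02],[0,0,0]],[0,[0,0,-0.025],[0,0,0]],[0,[0,0,-0.03],[0,0,0]],[0,[0,0,-0.03],[0,0,0]]]'; python3 chk.py scene
```

```text
t: 23.1
tcp_pos: [0.4695, 0.3362, 0.177]
ee_rot: [0.899, -0.113, 0.051, -0.42]
contact_force: [0.1, 0.2, -2.2]
width: 0.0026
plate by arm, rack frame [-0.0297 -0.      0.1441] fix rotvec [-0.    -0.001 -0.   ] w 0.0026
shift [-0.0002  0.0001  0.    ] bottom z 0.0841
t: 23.98
tcp_pos: [0.4694, 0.3362, 0.1469]
ee_rot: [0.899, -0.114, 0.051, -0.42]
contact_force: [-0.1, 0.8, -1.5]
width: 0.0024
plate by arm, rack frame [-2.98e-02 -1.00e-04  1.14e-01] fix rotvec [-0.    -0.001 -0.   ] w 0.0024
shift [-0.0001  0.0002  0.    ] bottom z 0.054
pics/p_scene_24.0.png 1272 148
```

View pics/p_scene_24.0.png

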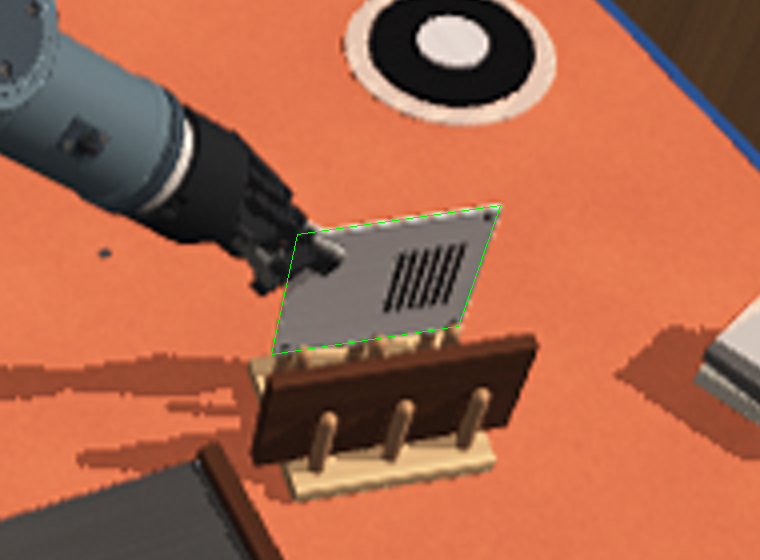

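```bash
python3 -m creep '[[0,[0,0,-0.006],[0,0,0]],[0,[0,0,-0.012],[0,0,0]],[0,[0,0,-0.018],[0,0,0]],[0,[0,0,-0.024],[0,0,0]],[0,[0,0,-0.03],[0,0,0]],[0,[0,0,-0.034],[0,0,0]],[0,[0,0,-0.036],[0,0,0]],[0,[0,0,-0.036],[0,0,0]]]'; python3 chk.py
```

```text
t: 25.02
tcp_pos: [0.4696, 0.3362, 0.1112]
ee_rot: [0.899, -0.113, 0.051, -0.42]
contact_force: [0.3, 0.6, -1.7]
width: 0.0025
plate by arm, rack frame [-0.0296 -0.      0.0784] fix rotvec [-0. -0. -0.] w 0.0025
shift [-0.0003  0.0001  0.    ] bottom z 0.0184
```

The plate is in the front slot and following the arm's prediction. I'll lower the last 3 mm until it makes contact.

```bash
python3 -m creep '[[0,[0,0,-0.001],[0,0,0]],[0,[0,0,-0.002],[0,0,0]],[0,[0,0,-0.003],[0,0,0]],[0,[0,0,-0.004],[0,0,0]],[0,[0,0,-0.004],[0,0,0]]]'; python3 chk.py
```

```text
t: 25.65
tcp_pos: [0.4695, 0.3362, 0.1072]
ee_rot: [0.899, -0.113, 0.051, -0.42]
contact_force: [0.9, -0.6, -1.3]
width: 0.0021
plate by arm, rack frame [-0.0297 -0.0001  0.0744] fix rotvec [-0. -0. -0.] w 0.0021
shift [-0.0003  0.0001  0.    ] bottom z 0.0144
```

```bash
python3 -m creep '[[0,[0,0,-0.001],[0,0,0]],[0,[0,0,-0.001],[0,0,0]],[0,[0,0,-0.002],[0,0,0]],[0,[0,0,-0.002],[0,0,0]]]'; python3 chk.py
```

```text
t: 26.15
tcp_pos: [0.4702, 0.3366, 0.1066]
ee_rot: [0.899, -0.113, 0.052, -0.421]
contact_force: [0.1, -2.4, 7.2]
width: 0.0027
plate by arm, rack frame [-0.0291  0.0006  0.0738] fix rotvec [-0.002  0.001 -0.   ] w 0.0027
shift [-0.001  -0.0003  0.    ] bottom z 0.0138
```

```bash
python3 -m creep '[[0,[0,0,0.001],[0,0,0]],[0.006,[0,0,0.001],[0,0,0]],[0.012,[0,0,0.001],[0,0,0]],[0.02,[0,0,0.001],[0,0,0]],[0.03,[0,0,0.001],[0,0,0]],[0.04,[0,0,0.001],[0,0,0]],[0.05,[0,0,0.001],[0,0,0]],[0.05,[0,0,0.001],[0,0,0]],[0.05,[0,0,0.001],[0,0,0]],[0.05,[-0.003,-0.012,0.011],[0,0,0]],[0.05,[-0.007,-0.027,0.024],[0,0,0]],[0.05,[-0.012,-0.045,0.04],[0,0,0]],[0.05,[-0.017,-0.067,0.059],[0,0,0]],[0.05,[-0.022,-0.089,0.09],[0,0,0]],[0.05,[-0.022,-0.089,0.13],[0,0,0]],[0.05,[-0.04,-0.14,0.13],[0,0,0]],[0.05,[-0.04,-0.14,0.13],[0,0,0]]]'
python3 - <<'E'
from h import *
f=eyes.grab_frame("scene"); g=eyes.grab_frame("top")
a=cv2.resize(f["image"][85:185,360:480],None,fx=3.3,fy=3.3,interpolation=2); b=cv2.resize(g["image"][190:290,110:230],None,fx=3.3,fy=3.3,interpolation=2)
cv2.imwrite("pics/end.png",np.hstack([a,b]))
for t,z in(("canister",.086),("roller_arm",.13),("bracket",.13),("cheek",.105)):
    for n,F in(("scene",f),("top",g)):
        r=eyes.cut_out(t,F)
        if r: print(t,n,round(r[0]["p"],2),np.round(rect(F,r[0]["mask"],z)[0][0]))
E
```

```text
t: 28.28
tcp_pos: [0.4301, 0.1928, 0.2359]
ee_rot: [0.899, -0.115, 0.053, -0.418]
contact_force: [-0.8, -0.2, 0.1]
width: 0.0497
canister scene 0.84 [ 515. -344.]
canister top 0.58 [ 487. -334.]
roller_arm scene 0.63 [802.  61.]
roller_arm top 0.54 [800.  63.]
bracket scene 0.92 [791. -50.]
bracket top 0.57 [790. -51.]
cheek scene 0.57 [564. 339.]
cheek top 0.84 [534. 349.]
```

View pics/end.png

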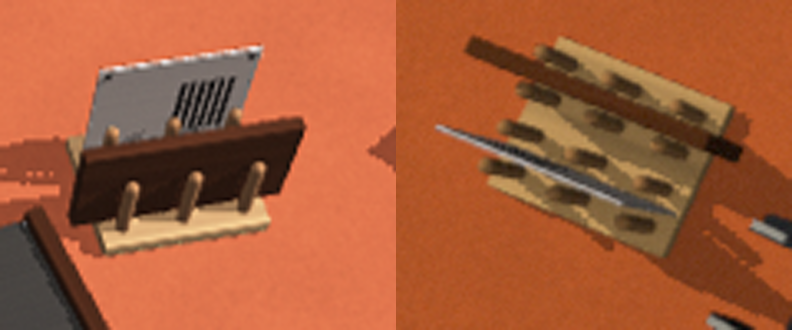

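The plate stands in the front slot. The gripper is clear of it and the bystanders are where they started, so I'm handing in.

```bash
python3 -c "
from station import arm
print(arm.close_job())"
```

```text
the job is handed in; nothing more can be done
None
```

The plate now stands on edge in the rack's front free slot (rack x -30 mm), released, and I handed the job in at about 28 s of the 67 s allowed. The system gives no verdict.

**How it went:** I dragged the plate out over the back edge with pressed fingertips until its near rim overhung by about 45 mm. The arm couldn't reach a straight-on pinch that close in. I pinched the overhanging right corner diagonally instead, lifted it, turned it upright over the rack and lowered it until I felt contact. Then I opened the fingers and backed away.

**Last checks:**
- **Plate:** just before release the arm's pose put its centre at rack x about -29 mm, y about 1 mm, at a height of about 74 mm and square to the slot. The last picture, from both cameras, shows it standing in the slot.
- **Bystanders:** the camera networks put the canister, roller arm, bracket and cheek within about 2 mm of their starting positions.
- **Gripper:** the picture shows it clear of the plate and rack, and the measured force was about zero.

**What didn't go to plan:**
- An attempt to turn the plate about 18° on the lid mostly slipped, giving only about 4°. The corner still overhung enough to pinch.
- The gripper read about 2.0 to 2.7 mm open on the 3 mm plate, but the hold stayed firm.
- With the gripper near the plate, the scene-camera detection once picked up something else, with a low score of 0.18. I used the top camera there.

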